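# Index and lock the rotary work holder

## Robot

A 6-joint arm with a two-finger parallel gripper is mounted at the origin on the work surface. World frame = base frame: x ahead of the robot, y to its left, z up, the work surface at z = 0. Lengths are in m, angles in rad, forces in N, time in s.
With the tool pointing down it reaches from about 0.275 to 0.875 m from the base axis. Payload 12.5 kg.
Tool frame: the origin (TCP) lies on the centre line of the jaws, within the pads' length; the fingertips stand 25 mm ahead of it and the grasp point (between the pads) lies 6 mm ahead of it; z points along the fingers, y is the line along which they close (so a half turn about z gives the same grasp; the last joint's range is limited). The gripper opens to 85 mm and grips with 20 to 120 N. Pads are 22 mm wide; open, the fingers measure 114 mm over their backs; the gripper's body (76 mm by 85 mm) begins 54 mm behind the grasp point. The pads swing forward as they close: fully open they stand 13 mm farther back than shut.
Start: joints at [-1.393, 0.351, 1.652, -0, 1.139, -0.085], TCP at [0.143, -0.531, 0.256] pointing down, gripper open.
Joint ranges: [-2.75, 2.75], [-0.79, 2.1], [0.01, 2.65], [-1.57, 4.71], [0.07, 3.14], [-2.87, 2.87]. Speed limits (rad/s): [2.22, 2.22, 2.79, 3.14, 3.14, 3.14].

## Interface

Orientations are given as a unit quaternion [x, y, z, w].
In Python, from bench import bot, vision, status gives the robot as it stands. Calls block until the motion is done:
- bot.movep(position, orientation): joint-space move of the TCP to a pose.
- bot.movel(position, ori=None, max_speed=0.15, f_stop=None): straight line of the TCP; ori=None keeps the orientation; max_speed is the mean speed in m/s. With f_stop (N) it stops when the force on the tool has changed by that much, and returns True; else False.
- bot.set_joints(angles): joint-space move.
- bot.command_gripper(opening): opening from 0.0 (shut) to 1.0 (fully open); the grip force is fixed at half the most; returns when the fingers have stopped.
- bot.pause(seconds).
- bot.ik(position, orientation): joint angles nearest the present ones, or None.
- vision.get_image(name): name is "side" or "top"; returns a dict with "img" (400x640x3 uint8, blue, green, red), "z_map" (400x640 float32, m along the optical axis (not along the pixel's ray), 0 where there is no reading), "fx", "fy", "cx", "cy" (pixels), "rvec" (rotation vector, rad) and "tvec" (3), from world to camera coordinates, as OpenCV has them. Camera axes: x right, y down, z forward; pixel columns grow to the right and rows downward; lengths in m; the calibration is good to about 2 mm. A picture is of the moment at which its call begins.
A pose or a line that the arm cannot do raises bot.IKError and nothing moves.
- bot.job_done(): hands the job in; it is judged then, once.
Readings, each from a call of its own:
- status.get_t(): time.
- status.get_qpos(): joint angles.
- status.get_qd(): joint speeds.
- status.get_effort(): joint torques, N m.
- status.get_tool_pos(): TCP position.
- status.get_ee_rot(): TCP orientation.
- status.get_wrist_force(): force on the tool from outside, world axes, zero at the start.
- status.get_wrist_torque(): the same for the moment, N m.
- status.get_opening(): opening from 0.0 (shut) to 1.0 (fully open).
- status.get_finger_force(): force on a finger pad.
Only numpy, scipy, OpenCV 4.12 (cv2) and the standard library are available. Lean on these libraries where they do the work, as an engineer would, in place of code of your own. Each camera call takes 0.05 s, during which the arm holds its last target. There are 200 camera calls.

## Task

Push the boxed module on the rotary work holder round until the wide slot in the rim of its disc lies right under the lock plunger on the bracket, then press the plunger gently, fully home into that slot, so that the holder is locked. Do not force the plunger: if it stops high on the disc, turn the module a little and try again. Leave the other things on the bench standing where they are.

Things in the scene. Friction and masses are not known exactly. Their poses are not given: they have to be found in the camera images.
- holder: fixed base of the rotary holder: dark steel round foot 124 mm across, 15 mm tall, with a vertical spindle; origin on the spindle axis at bench level, z up; its +x axis points from the spindle to the bracket with the lock plunger
- bracket (a point): middle of the top of the grey bracket, 56 mm above the bench, 91 mm from the axis on the holder's +x. Its post (36 mm wide) stands 94 to 112 mm from the axis; its arm (26 mm wide, underside 42 mm above the bench) reaches in over the disc to 70 mm from the axis. The module cannot pass it.
- axis (a point): point on the turning axis, 70 mm above the bench, level with the top of the module: a plain steel box (160 x 92 mm, 36 to 70 mm above the bench, too wide to grasp) clamped firmly on an aluminium disc (170 mm across, 15 to 25 mm above the bench) that turns on the spindle with 1 mm play and stays where it is left. How far they are turned is not tracked: look or feel for it.
- seat (a point): point on the disc's upper face under the plunger, 79 mm from the axis, where the wide slot must come: 10.5 mm wide, parallel-sided, 26 mm long from the rim, right through. Two slots 60 degrees to either side of it are only 5 mm wide and take no plunger.
- home (a point): centre of the module's top, 30 mm from the axis on the holder's -x, when it lies square: from -110 to +50 mm along the holder's x, -46 to +46 along its y. It was clamped on by eye: with the slot under the plunger the module stands up to 3 degrees off this, either way. It starts 31 to 112 degrees anticlockwise of it (from above): push it clockwise, best on its long end.
- plunger_top (a point): centre of the top of the plunger's round black button (26 mm across), 80 mm above the bench when up, 79 mm from the holder axis along the holder's +x
- plunger_tip (a point): lower end of the plunger's steel pin (9 mm across, its last 3 mm tapering to 7 mm), on the same vertical axis, 28 mm above the bench when up, 3 mm above the disc
- plunger (a joint): how far the plunger is pressed down: 0 up, 0.003 the tip touches the disc, 0.012 fully home (9 mm into the slot). It has no spring and stays where it is left; moving it takes about 2 N.
- solder_reel: grey solder reel standing on end, 56 mm across, 46 mm tall; stands 14 to 19 cm from the holder axis; origin at the centre of its underside
- capacitor: black electrolytic can standing upright, 34 mm across, 45 mm tall; stands 14 to 19 cm from the holder axis; origin at the centre of its underside
- heatsink: bare finned aluminium heat sink, 90 x 55 x 32 mm; origin at the centre of its underside
- multimeter: grey handheld meter lying on its back, 150 x 76 x 40 mm; origin at the centre of its underside
- battery: black lead battery block, 150 x 65 x 94 mm; origin at the centre of its underside
- screwdriver: screwdriver lying on the bench, along its x axis, handle to -x
- flux_jar: small capped jar, 48 mm across, 50 mm tall; origin at the centre of its underside
Mind the look-alikes: they are no part of the job. What is shaped like the holder but pink is not meant.

How it is judged:
At the end, for the whole second after the job is handed in: the plunger is down, at rest, by more than 10.5 of its 12 mm, which it can only be with its pin in the wide slot of the disc, brought to the seat under it (value of joint plunger above 0.0105 m and velocity of joint plunger below 0.005 m/s); the robot touches nothing.
It fails at once if the plunger is pressed with more than 40 N (contact force between any of the fingers, the arm and plunger above 40 N).
It fails at once if another thing on the bench is moved by more than 25 mm (distance of any of solder_reel, capacitor, heatsink, multimeter, battery, screwdriver, flux_jar from where it was at the start of the episode above 0.025 m).
It fails at once if the reel, the can or the jar is tipped (angle between any of solder_reel, capacitor, flux_jar's own z axis and vertical above 0.4 rad).
It also fails if it takes over 64 s, if anything falls off the work surface, if the arm or the gripper's body presses on something with over 40 N, if the wrist force passes 120 N, or if a joint passes its speed limit or range.

## Working session

There is one attempt and no reset: what is moved stays moved. The work goes in short steps, each a Python script; the robot and the scene stay as the last script left them, time stands still between calls to the robot, and variables do not carry over. Pictures are saved under pics/ and viewed, at most 10 in all, crops included, and the job is handed in when it is done.

```bash
mkdir -p pics
cat > h.py <<'E'
import numpy as np, cv2
from bench import bot, vision, status
def snap(n):
    d=vision.get_image(n); d['R']=cv2.Rodrigues(np.array(d['rvec'],float))[0]; d['t']=np.array(d['tvec'],float).ravel(); return d
def cloud(d):
    v,u=np.mgrid[0:400,0:640]; z=d['z_map']
    p=np.stack([(u-d['cx'])/d['fx']*z,(v-d['cy'])/d['fy']*z,z],-1)
    w=(p-d['t'])@d['R']; w[z<=0]=np.nan; return w
def proj(d,P):
    c=np.atleast_2d(P)@d['R'].T+d['t']; return np.c_[c[:,0]/c[:,2]*d['fx']+d['cx'],c[:,1]/c[:,2]*d['fy']+d['cy']]
E
python3 - <<'E'
from h import *
for n in('top','side'):
    d=snap(n); cv2.imwrite(f'pics/{n}0.png',d['img']); np.savez(f'{n}0.npz',**d); print(n,-d['R'].T@d['t'],d['R'][2])
E
```

```text
top [ 0.13750481 -0.01455145  1.77860478] [ 0.17379105  0.00299761 -0.98477799]
side [0.30273397 0.84254283 1.06413189] [ 0.12445143 -0.64294236 -0.75573604]
```

View pics/top0.png

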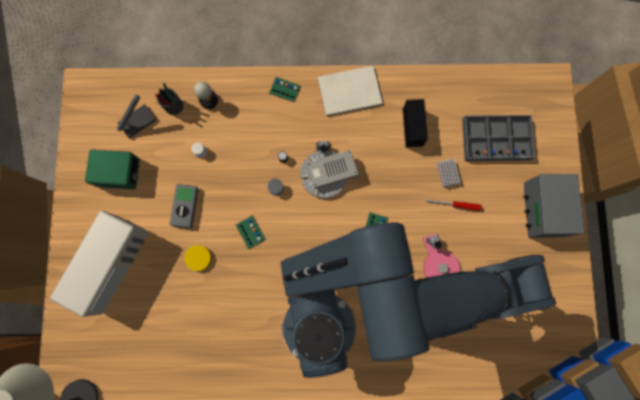

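View pics/side0.png

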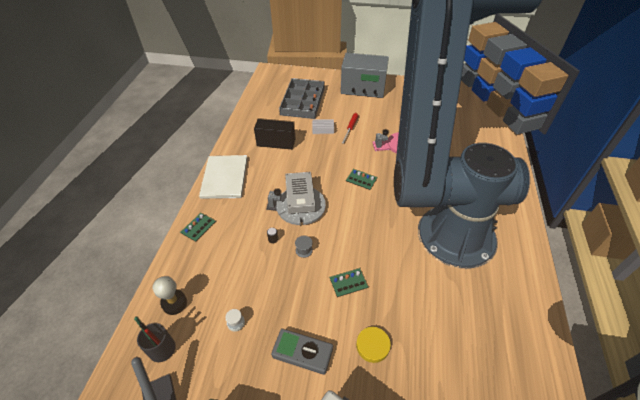

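The top view shows the holder at about (326,172). Its bracket and plunger are at (323,147), the module points right from (335,165), and the reel (276,187) and can (283,157) stand to the left. Next I'll measure these from the depth data and look at crops.

```bash
cat > m.py <<'E'
from h import *
import sys
def meas(tag):
    out=[]
    for n in('top','side'):
        d=snap(n); w=cloud(d); out.append((d,w))
        c=np.array([.46,0.0,.03]); u,v=map(int,proj(d,CEN)[0]); s=55
        cv2.imwrite(f'pics/{n}_{tag}.png',cv2.resize(d['img'][v-s:v+s,u-s:u+s],(550,550),interpolation=cv2.INTER_CUBIC)); print(n,'crop origin',u-s,v-s)
    return out
E
python3 - <<'E'
from h import *
for n,px in(('top',(326,172)),('side',(300,205))):
    d=snap(n); w=cloud(d); print(n, w[px[1],px[0]])
    u,v=px;s=50
    cv2.imwrite(f'pics/{n}_c.png',cv2.resize(d['img'][v-s:v+s,u-s:u+s],(600,600),interpolation=cv2.INTER_CUBIC))
    W=w[v-60:v+60,u-60:u+60].reshape(-1,3)
    for lo,hi in((.064,.075),(.075,.09),(.05,.062),(.019,.03),(.040,.05)):
        m=(W[:,2]>lo)&(W[:,2]<hi); P=W[m].astype(np.float32)
        print(lo,hi,len(P),P.mean(0),cv2.minAreaRect(P[:,:2].copy()) if len(P)>3 else '')
E
cd pics; python3 -c "
import cv2,numpy as np
cv2.imwrite('both.png',cv2.resize(np.hstack([cv2.imread('top_c.png'),cv2.imread('side_c.png')]),(800,400)))"
```

```text
top [ 0.52632859 -0.02993866  0.07370166]
0.064 0.075 994 [ 0.53943586 -0.05148716  0.06959641] ((0.5629194974899292, -0.04488523304462433), (0.14201503992080688, 0.16028177738189697), 15.77889633178711)
0.075 0.09 157 [ 0.5541528  -0.04300429  0.07766528] ((0.55906081199646, -0.043722331523895264), (0.13481859862804413, 0.1549285501241684), 17.16252899169922)
0.05 0.062 175 [ 0.54864085 -0.00090185  0.05582058] ((0.5506762266159058, 0.02851197123527527), (0.159059539437294, 0.31565871834754944), 16.076162338256836)
0.019 0.03 604 [ 0.5186212  -0.0071282   0.02448759] ((0.5929144024848938, -0.035554155707359314), (0.23557011783123016, 0.27520596981048584), 46.41820526123047)
0.04 0.05 229 [0.52031016 0.1131955  0.04500195] ((0.5505667924880981, 0.029396697878837585), (0.15778379142284393, 0.315987765789032), 12.099090576171875)
side [0.52343527 0.02095967 0.06992194]
0.064 0.075 926 [ 0.5401993  -0.04552928  0.07064743] ((0.5613254904747009, -0.04681698977947235), (0.1335095763206482, 0.16768763959407806), 16.001462936401367)
0.075 0.09 58 [ 0.58253187 -0.03015223  0.07904793] ((0.5609784722328186, -0.04448135942220688), (0.12964102625846863, 0.15049640834331512), 13.2597074508667)
0.05 0.062 151 [0.5745498  0.01161513 0.05596477] ((0.5572112798690796, 0.06247064098715782), (0.15095213055610657, 0.22818638384342194), 72.79366302490234)
0.019 0.03 888 [ 0.5561519  -0.01279382  0.02496905] ((0.6092789173126221, -0.05396115779876709), (0.26160991191864014, 0.5158907175064087), 34.06393814086914)
0.04 0.05 348 [0.52237314 0.11515991 0.04593011] ((0.5499846339225769, 0.07219038903713226), (0.1619398593902588, 0.22395749390125275), 70.91862487792969)
```

View pics/both.png

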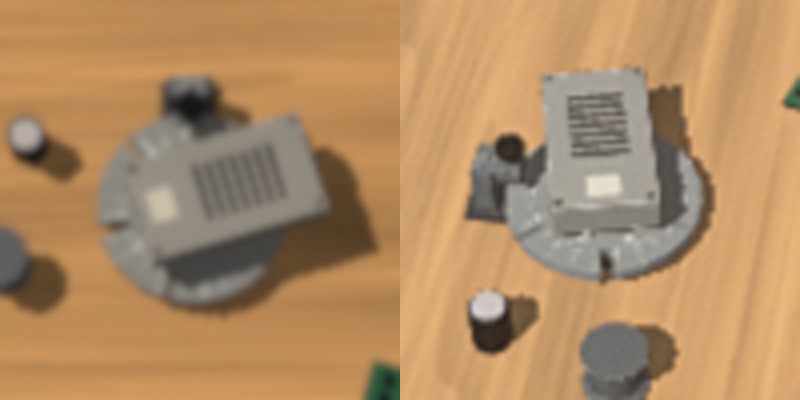

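```bash
cat > m.py <<'E'
from h import *
from scipy.optimize import least_squares
def comp(w,lo,hi,near,rad,k=True):
    m=(w[...,2]>lo)&(w[...,2]<hi)&(np.hypot(w[...,0]-near[0],w[...,1]-near[1])<rad)
    n,l,s,c=cv2.connectedComponentsWithStats(m.astype(np.uint8),connectivity=4)
    if k: m=l==1+np.argmax(s[1:,4])
    return w[m]
def module(w,near=(.53,-.03)):
    P=comp(w,.064,.0745,near,.16)
    r=cv2.minAreaRect(P[:,:2].astype(np.float32)); b=cv2.boxPoints(r)
    e=b[1]-b[0]; f=b[2]-b[1]; L=e if np.hypot(*e)>np.hypot(*f) else f
    return np.array(r[0]),np.array(r[1]),np.degrees(np.arctan2(L[1],L[0])),P
E
python3 - <<'E'
from m import *
for n in('top','side'):
    d=snap(n); w=cloud(d)
    c,s,a,P=module(w); print(n,'module',c,s,a,len(P),P.mean(0))
    D=comp(w,.020,.029,(.53,-.01),.11); cc,r=cv2.minEnclosingCircle(D[:,:2].astype(np.float32)); print('disc',cc,r,len(D))
    h=cv2.convexHull(D[:,:2].astype(np.float32))[:,0]
    f=least_squares(lambda q:np.hypot(h[:,0]-q[0],h[:,1]-q[1])-q[2],[*cc,.085],loss='soft_l1',f_scale=.002); print('fit',f.x)
    # bracket / plunger button candidates
    B=comp(w,.074,.09,(.61,-.01),.045); print('button',B.mean(0),len(B),np.ptp(B,0))
    B=comp(w,.048,.062,(.62,0),.05); print('bracket',B.mean(0),len(B),np.ptp(B,0))
    for nm,q in(('reel',(.51,.115)),('can',(.59,.1))):
        B=comp(w,.04,.052,q,.06); print(nm,B.mean(0),np.ptp(B,0))
    v,u=np.mgrid[0:400,0:640]
    B=w[(np.nan_to_num(w[...,2])>.03)&(np.hypot(w[...,0]-.54,w[...,1])<.4)&(np.hypot(w[...,0]-.54,w[...,1])>.13)]
    np.save(n+'obst.npy',B)
E
```

```text
top module [ 0.53991944 -0.05201723] [0.09367999 0.1607184 ] -73.506386 973 [ 0.53878036 -0.05204623  0.06941044]
disc (0.4783371686935425, -0.052906014025211334) 0.05696604400873184 185
fit [ 0.48869271 -0.04929389  0.04288676]
button [ 0.60918435 -0.02085131  0.07981074] 38 [0.0249226  0.02097367 0.01454229]
bracket [ 0.63483184 -0.01924525  0.0558556 ] 52 [0.02052807 0.03536449 0.01252561]
reel [0.48523325 0.14678583 0.04601451] [0.05049067 0.04583351 0.01183782]
can [0.59320081 0.12315089 0.04510213] [0.02929768 0.03200334 0.01053188]
side module [ 0.5407601 -0.0511618] [0.09132436 0.16469985] -73.9601 893 [ 0.53923159 -0.04535484  0.07063618]
disc (0.5324487686157227, -0.02221592143177986) 0.08754773437976837 687
fit [ 0.53210018 -0.02239166  0.08535649]
button [ 0.61064866 -0.01935763  0.07994118] 39 [0.02222264 0.02876972 0.00911216]
bracket [ 0.62591613 -0.01645323  0.05636388] 80 [0.04324818 0.03654877 0.01376832]
reel [0.48835139 0.14662605 0.04662349] [0.05353223 0.05219807 0.00938592]
can [0.59463996 0.12511003 0.04529246] [0.03240763 0.03520448 0.00986856]
```

```bash
cat > p.py <<'E'
from m import *
def polar(d,ax,angs,rs,z=.025):
    A,Rr=np.meshgrid(np.radians(angs),rs)
    P=np.stack([ax[0]+Rr*np.cos(A),ax[1]+Rr*np.sin(A),np.full(A.shape,z)],-1).reshape(-1,3)
    q=proj(d,P).astype(np.float32).reshape(*A.shape,2)
    return cv2.remap(cv2.cvtColor(d['img'],cv2.COLOR_BGR2GRAY),q[...,0],q[...,1],cv2.INTER_CUBIC)
E
python3 - <<'E'
from p import *
rows=[]
for n,ax in(('top',(.5316,-.0230)),('side',(.5320,-.0225))):
    d=snap(n); angs=np.arange(20,200,.25)
    I=polar(d,ax,angs,np.linspace(.055,.092,38)); rows.append(cv2.resize(I,(720,190),interpolation=cv2.INTER_NEAREST))
    p=I[18:28].mean(0).astype(float); b=cv2.blur(p[None],(81,1))[0]; dip=np.clip(b-p-6,0,None)
    for lo,hi in((30,62),(90,122),(150,182)):
        m=(angs>lo)&(angs<hi); print(n,(dip*angs)[m].sum()/dip[m].sum(),dip[m].max(),angs[m][dip[m].argmax()])
    # tops of button from dark color & height
    w=cloud(d); B=comp(w,.076,.086,(.61,-.02),.03); print('button',B[:,:2].mean(0), (B[:,:2].max(0)+B[:,:2].min(0))/2,len(B))
    s=20; u,v=proj(d,[.61,-.02,.08])[0].astype(int); c=cv2.resize(d['img'][v-s:v+s,u-s:u+s],(360,360),interpolation=cv2.INTER_CUBIC)
    rows.append(c); print('crop',u-s,v-s)
cv2.imwrite('pics/pol.png',np.vstack([cv2.cvtColor(rows[0],8),cv2.cvtColor(rows[2],8),np.hstack([rows[1],rows[3]])[:220]]))
import cv2
cv2.imwrite('pics/pol.png',np.vstack([cv2.cvtColor(rows[0][::1],8),cv2.cvtColor(rows[2],8),cv2.resize(np.hstack([rows[1],rows[3]]),(720,360))])[:740])
i=cv2.imread('pics/pol.png'); cv2.imwrite('pics/pol.png',cv2.resize(i,(580,596)))
E
```

```text
top 42.73957305034551 4.270370370370358 42.5
top 101.79466112081444 16.901234567901426 102.0
top 164.54254746897865 12.459259259259653 162.75
button [ 0.60991151 -0.02018537] [ 0.61051698 -0.02038486] 32
crop 302 128
side 42.60671103574601 20.562962962962985 42.25
side 102.85316685925856 61.07901234567902 103.0
side 164.4735932573369 1.5839506172840458 164.5
button [ 0.61088964 -0.01917959] [ 0.61122647 -0.01962825] 37
crop 257 170
```

View pics/pol.png

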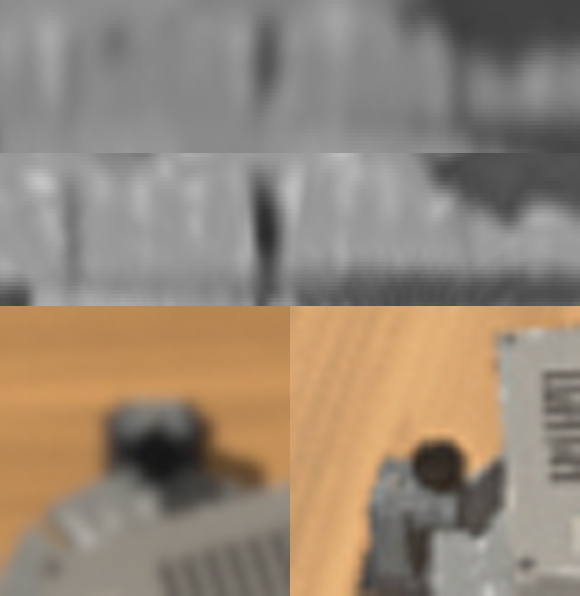

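The wide slot is the strong dark streak at 102.6° (pixel x≈265 in the strip). The narrow slot at 42.6° confirms it, and the plunger is at about 2.1°, so the module needs about 100.5° clockwise. Now I'll plan the push arc.

```bash
cat > a.py <<'E'
from p import *
from scipy.spatial.transform import Rotation as Rn
AX=np.array([.532,-.0226]); Z=.071
def pose(th,gap,sgn,z=Z,r=.085):
    t=np.radians(th); d=np.array([np.cos(t),np.sin(t)]); n=np.array([-d[1],d[0]])
    p=AX+r*d+(.046+.011+gap)*n; y=np.r_[sgn*d,0]; zz=np.array([0,0,-1.]); x=np.cross(y,zz)
    return [*p,z],Rn.from_matrix(np.c_[x,y,zz]).as_quat()
E
python3 - <<'E'
from a import *
for s in(1,-1):
    for th in(286,250,215,184):
        q=bot.ik(*pose(th,.02,s)); print(s,th,None if q is None else np.round(q,2))
B=np.load('topobst.npy'); B=B[(B[:,1]<-.1)&(B[:,0]>.3)]; print(len(B),B[B[:,1].argmax()],B.min(0),B.max(0))
E
```

```text
1 286 [-0.2   0.73  1.54 -0.    0.87  1.09]
1 250 [-0.3   0.66  1.67 -0.    0.81  1.62]
1 215 [-0.35  0.57  1.85 -0.    0.72  2.18]
1 184 [-0.33  0.5   2.   -0.    0.64  2.74]
-1 286 [-0.2   0.73  1.54 -0.    0.87 -2.05]
-1 250 [-0.3   0.66  1.67 -0.    0.81 -1.52]
-1 215 [-0.35  0.57  1.85 -0.    0.72 -0.96]
-1 184 [-0.33  0.5   2.   -0.    0.64 -0.4 ]
805 [ 0.60590445 -0.11477545  0.06654357] [ 0.51379423 -0.38192646  0.03000123] [ 0.88774741 -0.11477545  0.10388001]
```

Run:
```python
from a import *
bot.command_gripper(0.0)
bot.movep(*pose(288,.022,-1,.25))
p,o=pose(288,.022,-1); print('down',bot.movel(p,o,max_speed=.2,f_stop=15),status.get_t())
for th in [287,*np.arange(280,190,-9),190]:
    p,o=pose(th,.003 if th==287 else 0,-1)
    hit=bot.movel(p,o,max_speed=.12,f_stop=40)
    if hit: print('hit',th,status.get_wrist_force()); break
    if th in(280,235,190): print(th,np.round(status.get_wrist_force(),1),np.round(status.get_tool_pos(),4),status.get_t())
p,o=pose(190,.03,-1); bot.movel(p,o); p[2]=.16; bot.movel(p)
for n in('top','side'):
    d=snap(n); w=cloud(d); cv2.imwrite(f'pics/{n}1.png',d['img'])
    c,s,a,P=module(w,(.53,-.03)); print(n,c,s,a,len(P))
print(status.get_t())
```

```text
down False 4.5833
280 [ 0.8 -0.1  0.2] [ 0.6035 -0.0964  0.0714] 5.1833
235 [0.8 0.1 0.2] [ 0.5305 -0.1248  0.0711] 6.725
190 [-0.2 -0.4  0.1] [ 0.459  -0.0937  0.0711] 8.2667
top [ 0.50221449 -0.0273047 ] [0.16049714 0.09098858] 9.666151 644
side [ 0.5037961  -0.02785853] [0.15935795 0.09836688] 8.229946 974
9.4583
```

View pics/side1.png

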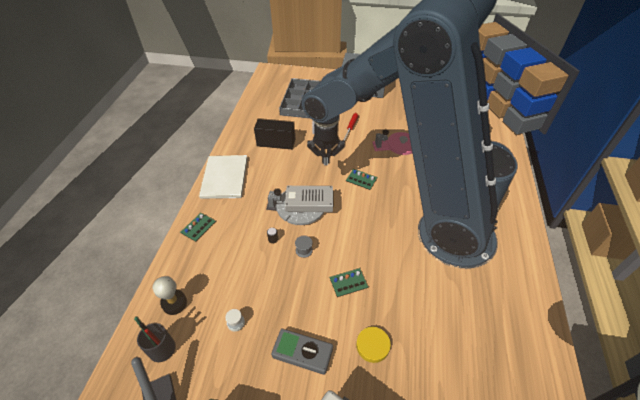

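The side view shows the module nearly square at (310,197), with the bracket at (277,198) and nothing else disturbed. Now I'll read the narrow slot near 65° for the exact disc angle.

```bash
cat > sl.py <<'E'
from a import *
def slots(lo=50,hi=80):
    for n,ax in(('top',(.5316,-.0230)),('side',(.5320,-.0225))):
        d=snap(n); angs=np.arange(20,110,.25)
        I=polar(d,ax,angs,np.linspace(.055,.092,38))
        p=I[18:28].mean(0).astype(float); b=cv2.blur(p[None],(81,1))[0]; dip=np.clip(b-p-4,0,None)
        m=(angs>lo)&(angs<hi); dm=dip*m; i=dm.argmax(); k=m&(abs(angs-angs[i])<4)
        print(n,'slot',(dip*angs)[k].sum()/dip[k].sum(),dip[i]); cv2.imwrite(f'pics/pol_{n}.png',cv2.resize(I,(720,190)))
        c,s,a,P=module(cloud(d),(.53,-.03)); 
        print(' module',a, np.round(s,3))
E
python3 - <<'E'
from sl import *
slots()
a=cv2.imread('pics/pol_top.png');b=cv2.imread('pics/pol_side.png');cv2.imwrite('pics/pol2.png',np.vstack([a,b]))
E
```

```text
top slot 65.5776328880984 9.201234567901267
 module 9.69712 [0.16  0.092]
side slot 65.91014289441672 47.355555555555554
 module 9.600881 [0.161 0.1  ]
```

View pics/pol2.png

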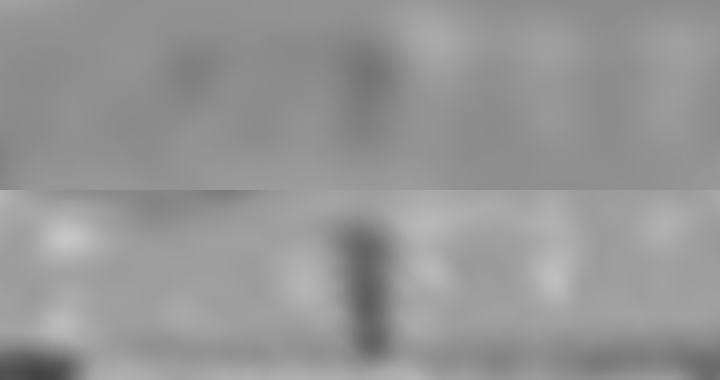

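```bash
cat > pr.py <<'E'
from sl import *
BT=[.611,-.0197]
def turn(th):
    o=pose(th,0,-1)[1]
    p=pose(th+3.,.03,-1)[0]; bot.movel(p[:2]+[.12],o,max_speed=.2); bot.movel(p,max_speed=.2)
    bot.movel(*pose(th+3,.004,-1),max_speed=.1); bot.movel(*pose(th,0,-1),max_speed=.02,f_stop=30); print('F',np.round(status.get_wrist_force(),1))
    p=pose(th,.03,-1)[0]; bot.movel(p,max_speed=.15); p[2]=.125; bot.movel(p,max_speed=.2)
def press():
    o=pose(186,0,-1)[1]
    bot.movel([*BT,.125],o,max_speed=.2); bot.movel([*BT,.108],max_speed=.1)
    hit=bot.movel([*BT,.0915],max_speed=.012,f_stop=8)
    z=status.get_tool_pos()[2]; print('press',hit,z,np.round(status.get_wrist_force(),1),status.get_t())
    bot.movel([*BT,.16],max_speed=.1); return z
E
python3 - <<'E'
from pr import *
turn(186.3); z=press()
if z>.0945:
    bot.movel([.5,-.25,.2],max_speed=.3); slots(45,75)
print(status.get_t())
E
```

```text
F [-1.7 -2.   0.1]
press True 0.10176052362624924 [-1.3  0.   4.3] 14.1667
top slot 62.867969918846626 7.6691358024691
 module 6.6316843 [0.163 0.092]
side slot 62.893431916529124 41.76790123456786
 module 6.4236293 [0.162 0.099]
16.0167
```

The pin stopped on the disc face, and the slot reads about 0.8° short. I'll turn about 0.9° at a time and retry.

Run:
```python
from pr import *
for th in(185.4,184.5,183.6):
    turn(th); z=press()
    if z<.0945: break
bot.movel([.5,-.25,.2],max_speed=.3); slots(40,75)
print(th,status.get_t())
```

```text
F [-1.3 -1.5  0.2]
press True 0.10143436950322672 [-0.7  0.3  5.4] 21.2167
F [-0.8 -2.   0.7]
press True 0.0930736569848985 [-0.4  0.4  5.7] 27.7417
top slot 60.727371671560185 9.7320987654318
 module 4.9202576 [0.162 0.092]
side slot 61.162216849117385 43.853086419753126
 module 4.7398133 [0.16  0.099]
184.5 29.6833
```

The pin dropped in, about 8.5 mm below the disc stop. I'll press once more, slightly firmer, to confirm it's home, and check with the camera before handing in.

Run:
```python
from pr import *
o=pose(186,0,-1)[1]
bot.movel([*BT,.105],o,max_speed=.2)
print(bot.movel([*BT,.0905],max_speed=.01,f_stop=15),status.get_tool_pos()[2],status.get_wrist_force()[2])
bot.movel([*BT,.16],max_speed=.1); bot.movel([.5,-.25,.2],max_speed=.3)
for n in('top','side'):
    d=snap(n); w=cloud(d); u,v=proj(d,[*BT,.068])[0].astype(int); print(n,np.round(w[v-1:v+2,u-1:u+2,2],3).tolist())
    s=40; cv2.imwrite(f'pics/{n}9.png',cv2.resize(d['img'][v-s:v+s,u-s:u+s],(400,400),interpolation=cv2.INTER_CUBIC))
cv2.imwrite('pics/end.png',np.hstack([cv2.imread('pics/top9.png'),cv2.imread('pics/side9.png')])); print(status.get_t())
```

```text
True 0.09304980221521172 6.651957129370159
top [[0.074, 0.071, 0.065], [0.07, 0.075, 0.066], [0.072, 0.067, 0.072]]
side [[0.069, 0.068, 0.069], [0.067, 0.068, 0.065], [0.071, 0.072, 0.073]]
34.2917
```

View pics/end.png

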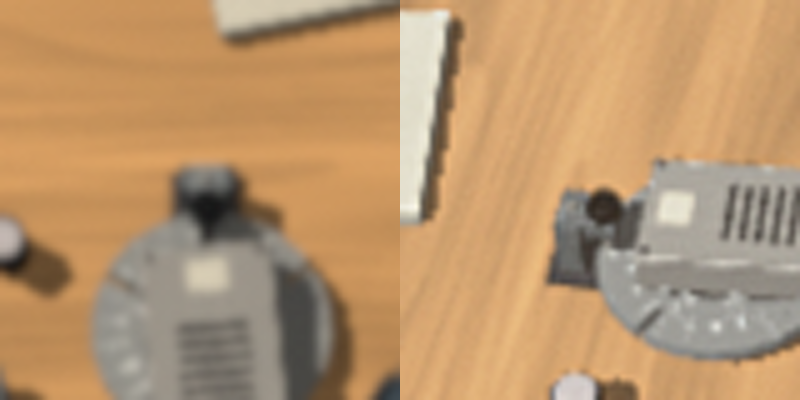

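The button now sits about 68–69 mm up at (603,205), close over the bracket, and stops firmly at the same height on both presses, so the plunger is home.

```bash
python3 -c "
from bench import bot
print(bot.job_done())"
```

```text
the job is handed in; nothing more can be done
None
```

The module was pushed round until the wide slot came under the plunger, the plunger was pressed gently home (about 12 mm, same firm stop on two presses), and the job was handed in after about 34 s; the result of the judging was not shown.

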